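# Sweep the loose control knobs into the parts tray

### The job

Three black control knobs are lying loose on the repair bench: sweep them along the bench with the fingers, gently and without pinching or lifting them, through the open mouth of the blue three-sided parts tray until all three are wholly inside it; do not jam them against its walls. Leave the small motor, the brush, the mug and the jar where they are.

Things in the scene. Friction and masses are not known exactly. Their poses are not given: they have to be found in the camera images.
- tray: Blue parts tray, fixed. Inside 200 mm wide (its x) and 130 mm deep (its y); walls 5 mm thick, 24 mm high on three sides; the -y side is open with no lip, the floor flush with the bench. Origin: centre of the inner floor, so mouth line at its y = -65 mm, back wall at y = +65, side walls at x = -100 and +100. Its +y points into the tray, within 12 degrees of world +y.
- tray_mouth (a point): Middle of the tray's open mouth, on the bench, 65 mm from the tray's origin along its -y; same axes as the tray.
- knob1_center (a point): Centre of loose black control knob 1 of 3 (all alike): a plain upright cylinder 32 mm in diameter and 20 mm high with a thin white pointer line on top, 17 to 35 g, standing on the bench; the point is half-way up (10 mm above the bench). It slides when pushed low at its side.
- knob1: The same black knob 1; origin at the centre of its underside.
- knob2_center (a point): Centre of loose black control knob 2 of 3 (all alike): a plain upright cylinder 32 mm in diameter and 20 mm high with a thin white pointer line on top, 17 to 35 g, standing on the bench; the point is half-way up (10 mm above the bench). It slides when pushed low at its side.
- knob2: The same black knob 2; origin at the centre of its underside.
- knob3_center (a point): Centre of loose black control knob 3 of 3 (all alike): a plain upright cylinder 32 mm in diameter and 20 mm high with a thin white pointer line on top, 17 to 35 g, standing on the bench; the point is half-way up (10 mm above the bench). It slides when pushed low at its side.
- knob3: The same black knob 3; origin at the centre of its underside.
- motor: Small steel motor standing on end among the knobs: cylinder 28 mm in diameter, 42 mm high with its white cap and terminals; loose, to be left alone. Origin at the centre of its underside.
- brush: Cleaning brush lying flat on the bench roughly along world x, 200 mm long, up to 42 mm wide and 20 mm high; loose, to be left alone. Origin at mid-length, at its underside.
- mug: White mug, 80 mm in diameter and 90 mm high with a handle, on the +y side; loose, to be left alone. Origin at the centre of its underside.
- jar: Clear jar with orange cap, 56 mm in diameter and 60 mm high, beyond the knobs; loose, to be left alone. Origin at the centre of its underside.
Not all that is in view belongs to the job. What is shaped like the knob3 but turquoise or yellow is not meant.

How it is judged:
By the outcome, as a careful person would: the job done as asked, in the order asked, and still so for the second after the job is handed in, with the robot touching nothing.
It also fails if it takes over 72 s, if anything falls off the work surface, if the arm or the gripper's body presses on something with over 40 N, if the wrist force passes 120 N, or if a joint passes its speed limit or range.

### The arm

A 7-joint arm with a two-finger parallel gripper is mounted at the origin on the work surface. World frame = base frame: x ahead of the robot, y to its left, z up, the work surface at z = 0. Lengths are in m, angles in rad, forces in N, time in s.
With the tool pointing down it reaches from about 0.35 to 0.9 m from the base axis. Payload 8.1 kg.
Tool frame: the origin (TCP) lies at the very end of the fingers, on their centre line; the grasp point (between the pads) lies 19 mm behind it (arm.tcp_to_grasp is the z of the grasp point in the tool frame, in m); z points along the fingers, y is the line along which they close (so a half turn about z gives the same grasp; the last joint's range is limited). The gripper opens to 92 mm and grips with 3 to 60 N. Pads are 19 mm wide; open, the fingers measure 130 mm over their backs; the gripper's body (75 mm by 190 mm) begins 47 mm behind the grasp point.
Start: joints at [1.102, 0.434, 0.025, 1.573, -0.012, 1.134, -0.075], TCP at [0.224, -0.584, 0.227] pointing down, gripper open.
Joint ranges: [-2.62, 2.62], [-0.44, 2.09], [-1.27, 1.32], [0.08, 2.57], [-1.32, 4.46], [0.12, 2], [-2.74, 2.74]. Speed limits (rad/s): [2.22, 2.22, 3.01, 3.01, 3.14, 3.14, 3.14].

### API

Orientations are given as a rotation vector (axis times angle).
In Python, from cell import readout, vision, sign_off, arm gives the robot as it stands. The module is installed in compiled form; this text tells all that it offers.
- The arm moves only by the shell command python3 -m creep 'ROWS' [FORCE]. ROWS is JSON, a list of rows, each a list of 5 numbers: the shift along the tool's x, y, z in units of 4 cm (1.0 is 4 cm), then the turn about the tool's z in units of 4 degrees (1.0 is 4 degrees), then the opening, from 0 (shut) to 1 (fully open). A call has 1 to 12 rows; each row shifts and turns the commanded pose from where the row before left it, along the tool's axes as they then stand; what a row does not reach is not made up. A row lasts 1/8 s, in which the tool goes at most 62.5 mm and 10.7 degrees, less where a joint would pass 70% of its speed; a pose out of reach is approached as far as the arm can. A call with a number of a shift or a turn outside -1 to 1 is refused whole. A call with a gripper value outside its range is refused whole. The fingers move at their own pace and stop on an object; FORCE is the grip in N (left out, the last holds). Time passes only in rows, so rows that do not move let the fingers close. It gives the time, the measured TCP pose, the force, the opening and the grip force at its end, in the units of the state.
- readout.observe(): the state, without advancing time (a new reading comes with each control period).
- vision.get_image(name): name is "scene" or "top" or "wrist"; returns a dict with "pixels" (420x560x3 uint8, blue, green, red), "z_map" (420x560 float32, m along the optical axis (not along the pixel's ray), 0 where there is no reading), "camera_matrix" (3x3 intrinsics, pixels), "position" and "rotation" of the camera in the world. Camera axes: x right, y up, looking along -z (the intrinsics and any distortion apply to the point x, -y, -z); pixel columns grow to the right and rows downward; lengths in m; the calibration is good to about 2 mm. A picture is of the moment at which its call begins.
- sign_off(): hands the job in; it is judged then, once.
The state is a dict: "clock": time; "joints": joint angles; "dq": joint speeds; "joint_efforts": joint torques, N m; "position": TCP position; "ee_rot": TCP orientation; "force": force on the tool from outside, world axes, zero at the start; "ft_torque": the same for the moment, N m; "width": opening from 0.0 (shut) to 1.0 (fully open); "gripper_force": force on a finger pad.
Only numpy, scipy, OpenCV 4.12 (cv2) and the standard library are available. Lean on these libraries where they do the work, as an engineer would, in place of code of your own. Each camera call takes 0.05 s, during which the arm holds its last target. There are 200 camera calls.

## Working session

There is one attempt and no reset: what is moved stays moved. The work goes in short steps, Python scripts to look and compute and a shell command to move; the robot and the scene stay as the last step left them, time stands still between calls to the robot, and variables do not carry over. Pictures are saved under pics/ and viewed, at most 10 in all, crops included, and the job is handed in when it is done.

```bash
mkdir -p pics
cat > h.py <<'E'
import numpy as np, cv2
from cell import readout, vision, sign_off, arm
def get(n):
    d=vision.get_image(n); return d
def ray(d,u,v,z):
    K=np.array(d["camera_matrix"]);R=np.array(d["rotation"]);p=np.array(d["position"])
    if R.size==3: R=cv2.Rodrigues(R.astype(float))[0]
    c=np.linalg.inv(K)@np.array([u,v,1.]); w=R@np.array([c[0],-c[1],-c[2]])
    return p+w*(z-p[2])/w[2]
def pts(d):
    "world point for each pixel from the depth map"
    K=np.array(d["camera_matrix"]);R=np.array(d["rotation"]);p=np.array(d["position"])
    if R.size==3: R=cv2.Rodrigues(R.astype(float))[0]
    Z=d["z_map"];v,u=np.mgrid[:Z.shape[0],:Z.shape[1]]
    c=np.stack([(u-K[0,2])/K[0,0]*Z,-(v-K[1,2])/K[1,1]*Z,-Z],-1)
    return c@R.T+p
E
python3 - <<'E'
from h import *
for n in("scene","top"):
    d=get(n); cv2.imwrite(f"pics/{n}0.png",d["pixels"]); print(n,d["position"],d["rotation"],d["camera_matrix"])
print(readout.observe())
E
```

```text
scene [ 1.40148587 -0.27239536  1.06827118] [0.61239463 0.44533182 1.20845751] [[486.73407198   0.         279.24912575]
 [  0.         486.73407198 209.27858161]
 [  0.           0.           1.        ]]
top [0.39610892 0.01804732 0.89175099] [ 0.12709926 -0.1622558  -1.5414366 ] [[379.70736375   0.         275.27536181]
 [  0.         379.70736375 206.78835752]
 [  0.           0.           1.        ]]
{'clock': 0.1, 'joints': array([ 1.10239391,  0.43511868,  0.02498012,  1.57396634, -0.01159931,
        1.13396819, -0.07512001]), 'dq': array([-0.0021163 , -0.00126579, -0.00032307, -0.00279775,  0.00065177,
       -0.00013785, -0.00034635]), 'joint_efforts': array([ 4.15878778e-03, -6.69121599e+01,  9.88358259e-01, -3.15147078e+01,
       -6.06121332e-02,  3.72959173e-02,  6.70830423e-05]), 'position': array([ 0.22335902, -0.58327078,  0.2260604 ]), 'ee_rot': array([-3.08797404e+00, -5.71026505e-01,  5.64955992e-04]), 'force': array([-0.53355129,  0.1023997 ,  0.19854167]), 'ft_torque': array([-0.01106047, -0.02583918, -0.0027522 ]), 'gripper_force': 0.0, 'width': 0.9999792800456313}
```

View pics/scene0.png

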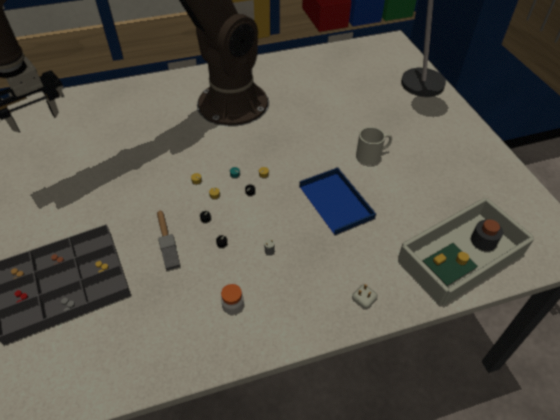

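View pics/top0.png

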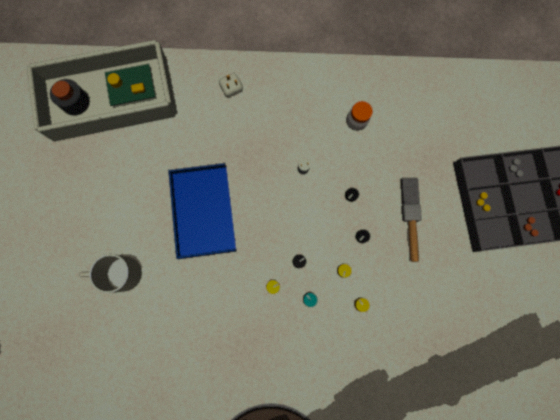

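Scene view: black knobs at (250,190), (205,216), (221,241); motor at (270,246), tray at (337,200), brush at (168,240), jar at (231,296). 
Top view: black knobs at (300,261), (363,236), (352,194); motor at (304,168), tray at (203,210), brush at (412,220), jar at (361,113). 
Possible confusions in the top view: yellow discs (273,287), (344,270), (362,305); turquoise disc (310,299); dark bottle in the box (68,97). I choose the three black ones.

```bash
cat > m.py <<'E'
from h import *
def mask_cent(d,m,seeds,r=14):
    out=[]
    n,l,s,c=cv2.connectedComponentsWithStats(m.astype(np.uint8))
    for q in seeds:
        k=[i for i in range(1,n) if np.hypot(*(c[i]-q))<r and s[i,4]>15]
        k=max(k,key=lambda i:s[i,4]); out.append((c[k],s[k]))
    return out
def tri(da,a,db,b):
    p1,p2=da["position"],db["position"]; v=[]
    for d,q in((da,a),(db,b)):
        w=ray(d,*q,0)-d["position"]; v.append(w/np.linalg.norm(w))
    t=np.linalg.lstsq(np.stack([v[0],-v[1]],1),p2-p1,rcond=None)[0]
    A=p1+t[0]*v[0];B=p2+t[1]*v[1]; return (A+B)/2,np.linalg.norm(A-B)
E
python3 - <<'E'
from m import *
T=get("top");S=get("scene")
cv2.imwrite("pics/crop1.png",cv2.resize(T["pixels"][140:320,160:430],None,fx=2.9,fy=2.9,interpolation=cv2.INTER_CUBIC))
seeds={"top":[(300,261),(363,236),(352,194)],"scene":[(250,190),(205,216),(221,241)]}
r={}
for n,d in(("top",T),("scene",S)):
    m=d["pixels"].max(2)<60; r[n]=mask_cent(d,m,seeds[n])
for i in range(3):
    a,b=r["top"][i],r["scene"][i]
    print(i+1,a,b,tri(T,a[0],S,b[0]),ray(T,*a[0],.012)[:2],ray(S,*b[0],.012)[:2])
P=pts(T); PS=pts(S)
for nm,(u,v) in dict(k1=(300,261),k2=(363,236),k3=(352,194),motor=(304,168),jar=(361,110),brush=(412,213),brushend=(415,260),bt=(410,179),bench=(270,230),y1=(273,287),y2=(344,270),tq=(310,299)).items(): print(nm,P[v,u].round(3))
# tray: blue mask corners
hsv=cv2.cvtColor(T["pixels"],cv2.COLOR_BGR2HSV); m=((hsv[...,0]>105)&(hsv[...,0]<130)&(hsv[...,1]>150)).astype(np.uint8)
m[:, 300:]=0
c=max(cv2.findContours(m,0,1)[0],key=cv2.contourArea); q=cv2.approxPolyDP(c,6,True)[:,0]
print(q)
for u,v in q: print(u,v,P[v,u].round(3),ray(T,u,v,0)[:2].round(4),ray(T,u,v,.024)[:2].round(4))
print(P[210,180:240,:].round(3)[::2]);
E
```

```text
1 (array([298.39495798, 261.10084034]), array([293, 255,  13,  13, 119], dtype=int32)) (array([249.84090909, 189.875     ]), array([245, 185,  10,  11,  88], dtype=int32)) (array([ 0.4355818 , -0.05585151,  0.00792332]), np.float64(0.0008524840328542376)) [ 0.43527855 -0.05591827] [ 0.439444   -0.05628438]
2 (array([362.36153846, 235.68461538]), array([356, 230,  14,  13, 130], dtype=int32)) (array([204.95959596, 216.65656566]), array([200, 211,  11,  12,  99], dtype=int32)) (array([ 0.4982007 , -0.20494763,  0.00916599]), np.float64(0.0016557229748321684)) [ 0.49763968 -0.20504161] [ 0.5010115  -0.20437035]
3 (array([351.3125   , 194.1328125]), array([345, 188,  14,  14, 128], dtype=int32)) (array([221.34313725, 241.67647059]), array([216, 236,  11,  12, 102], dtype=int32)) (array([ 0.59754261, -0.18071409,  0.00802767]), np.float64(0.0014917444249564558)) [ 0.59643937 -0.18054519] [ 0.60085863 -0.18036615]
k1 [ 0.435 -0.059  0.023]
k2 [ 0.496 -0.205  0.019]
k3 [ 0.595 -0.18   0.022]
motor [ 0.65  -0.064  0.038]
jar [ 0.789 -0.196  0.06 ]
brush [ 0.553 -0.321  0.021]
brushend [ 0.44
[... 452 characters left out ...]
02]
 [ 0.549  0.22   0.002]
 [ 0.55   0.216 -0.001]
 [ 0.55   0.211  0.001]
 [ 0.55   0.207  0.   ]
 [ 0.55   0.202  0.   ]
 [ 0.55   0.198 -0.001]
 [ 0.55   0.192  0.002]
 [ 0.55   0.187  0.002]
 [ 0.551  0.183 -0.001]
 [ 0.55   0.178  0.001]
 [ 0.551  0.174  0.   ]
 [ 0.55   0.168  0.003]
 [ 0.551  0.164  0.   ]
 [ 0.55   0.159  0.003]
 [ 0.551  0.154  0.003]
 [ 0.551  0.15   0.001]
 [ 0.551  0.145  0.001]
 [ 0.552  0.141  0.   ]
 [ 0.551  0.136  0.002]
 [ 0.552  0.131  0.001]
 [ 0.551  0.126  0.004]
 [ 0.552  0.122 -0.002]
 [ 0.552  0.117 -0.001]
 [ 0.552  0.112  0.   ]
 [ 0.552  0.107  0.003]
 [ 0.552  0.102  0.001]
 [ 0.553  0.098  0.001]
 [ 0.553  0.093 -0.   ]
 [ 0.552  0.088  0.003]]
```

View pics/crop1.png

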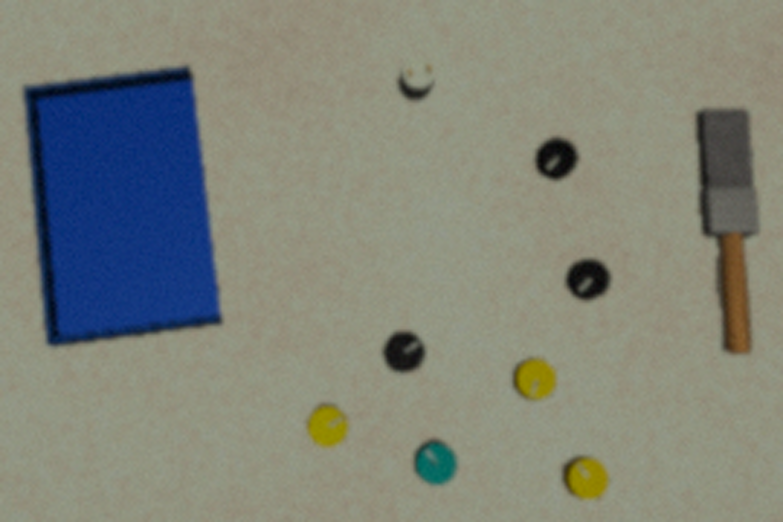

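The crop confirms the three plain black knobs with white pointer lines: crop pixels (404,351), (588,279) and (556,158). The yellow and turquoise ones are decoys.
- **Knob positions:** k1 (.435,-.057), k2 (.498,-.205), k3 (.597,-.181).
- **Tray:** yaw about 9.7°, centre (.545,.172).
- **Plan:** cradle each knob between slightly open fingers (20 mm gap) and push with tool x along world +y.

First I turn the tool.

```bash
python3 -m creep '[[0,0,0,-1,0.22],[0,0,0,-1,0.22],[0,0,0,-1,0.22],[0,0,0,-1,0.22],[0,0,0,-1,0.22],[0,0,0,-1,0.22],[0,0,0,-1,0.22],[0,0,0,-1,0.22],[0,0,0,-1,0.22],[0,0,0,-1,0.22],[0,0,0,-1,0.22],[0,0,0,-1,0.22]]' 5
python3 -m creep '[[0,0,0,-1,0.22],[0,0,0,-1,0.22],[0,0,0,-1,0.22],[0,0,0,-1,0.22],[0,0,0,-1,0.22],[0,0,0,-0.26,0.22],[0.9,0.9,0,0,0.22],[0.9,0.9,0,0,0.22],[0.9,0.9,0,0,0.22],[0.9,0.9,0,0,0.22],[0.9,0.9,0,0,0.22],[0,0,0,0,0.22]]'
```

```text
clock: 1.7
position: [0.2234, -0.5835, 0.2265]
ee_rot: [-2.587, -1.781, -0.0]
force: [-0.7, -0.6, 0.2]
width: 0.218
gripper_force: 0.0
clock: 3.2
position: [0.4073, -0.3995, 0.227]
ee_rot: [2.214, 2.228, 0.004]
force: [-0.7, -0.3, -0.2]
width: 0.222
gripper_force: 0.0
```

```bash
python3 -m creep '[[0.9,0.95,0,0,0.22],[0.9,0.95,0,0,0.22],[0.9,0.95,0,0,0.22],[0.9,0.95,0,0,0.22],[0.89,0.95,0,0,0.22],[0,0,0.9,0,0.22],[0,0,0.9,0,0.22],[0,0,0.9,0,0.22],[0,0,0.9,0,0.22],[0,0,0.8,0,0.22],[0,0,0,0,0.22],[0,0,0,0,0.22]]'
python3 - <<'E'
from h import *
d=get("wrist"); cv2.imwrite("pics/w1.png",d["pixels"])
E
```

```text
clock: 4.7
position: [0.5941, -0.2248, 0.0518]
ee_rot: [2.222, 2.219, 0.001]
force: [0.3, 0.6, 0.3]
width: 0.216
gripper_force: 0.0
```

View pics/w1.png

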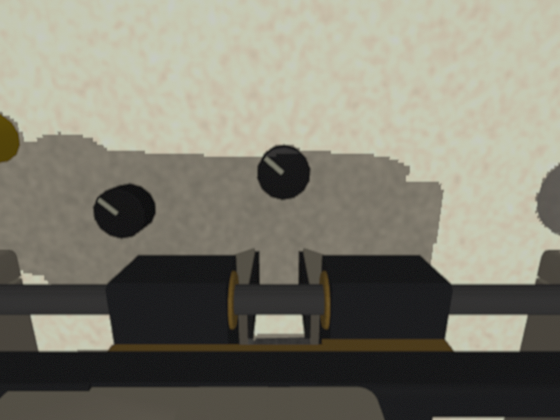

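The wrist view shows knob 3 at (283,172), centred ahead of the finger gap at (280,255). Next I descend and push, passing left of the motor.

```bash
python3 -m creep '[[0,0.07,0.6,0,0.22],[0,0,0.55,0,0.22],[0,0,0,0,0.22],[0.15,0,0,0,0.22],[0.2,0,0,0,0.22],[0.2,0,0,0,0.22],[0.25,-0.05,0,0,0.22],[0.3,-0.07,0,0,0.22],[0.3,-0.08,0,0,0.22],[0.3,-0.08,0,0,0.22],[0.3,-0.07,0,0,0.22],[0.3,0,0,0,0.22]]'
python3 - <<'E'
from h import *
d=get("wrist"); cv2.imwrite("pics/w2.png",d["pixels"])
E
```

```text
clock: 6.25
position: [0.582, -0.1313, 0.0047]
ee_rot: [-2.221, -2.221, 0.0]
force: [0.1, 0.8, 0.7]
width: 0.22
gripper_force: 0.4
```

View pics/w2.png

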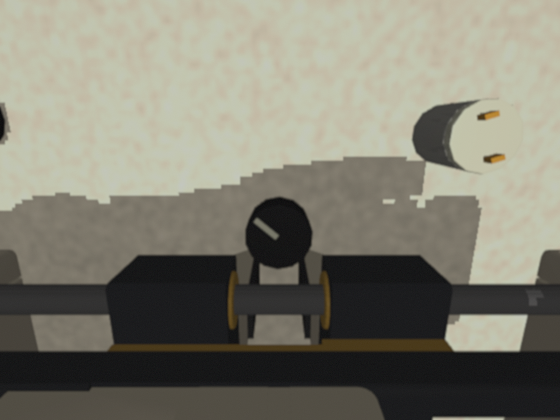

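Knob 3 sits in the cradle at (279,233), and the motor at (475,135) is clear to the right. I carry on into the tray.

```bash
python3 -m creep '[[0.3,0,0,0,0.22],[0.35,0,0,0,0.22],[0.35,0,0,0,0.22],[0.35,0,0,0,0.22],[0.35,0,0,0,0.22],[0.35,0,0,0,0.22],[0.35,0,0,0,0.22],[0.35,0,0,0,0.22],[0.35,0,0,0,0.22],[0.35,0.03,0,0,0.22],[0.35,0.05,0,0,0.22],[0.35,0.05,0,0,0.22]]'
python3 -m creep '[[0.35,0.05,0,0,0.22],[0.35,0.05,0,0,0.22],[0.35,0.05,0,0,0.22],[0.35,0.03,0,0,0.22],[0.35,0,0,0,0.22],[0.35,0,0,0,0.22],[0.3,0,0,0,0.22],[0.25,0,0,0,0.22],[0.2,0,0,0,0.22],[0.15,0,0,0,0.22],[0.1,0,0,0,0.22],[0.05,0,0,0,0.22]]'
python3 - <<'E'
from h import *
print(readout.observe()["position"],readout.observe()["force"])
d=get("wrist"); cv2.imwrite("pics/w3.png",d["pixels"])
E
```

```text
clock: 7.8
position: [0.5878, 0.0348, 0.0048]
ee_rot: [2.222, 2.221, 0.0]
force: [0.4, -0.1, -0.3]
width: 0.217
gripper_force: 0.1
clock: 9.3
position: [0.5949, 0.1599, 0.0047]
ee_rot: [2.222, 2.221, -0.0]
force: [0.4, 0.7, 0.7]
width: 0.221
gripper_force: 0.2
[0.59489297 0.15987129 0.00472616] [0.43369334 0.72168539 0.6769733 ]
```

View pics/w3.png

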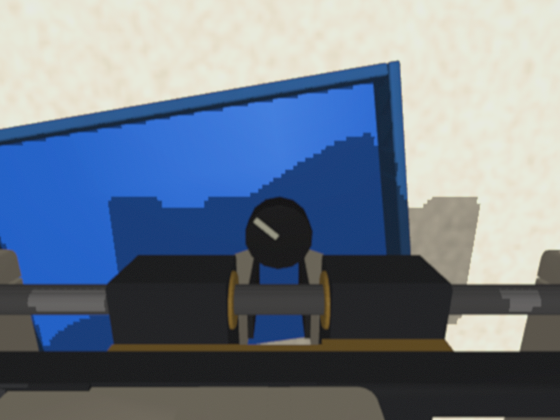

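Knob 3 is at (279,233), inside the tray and clear of the right wall (about x=395). I back off, lift, and go behind knob 2.

```bash
python3 -m creep '[[-0.3,0,0,0,0.22],[-0.35,0,-0.5,0,0.22],[-0.4,0,-0.9,0,0.22],[-0.9,-0.2,-0.6,0,0.22],[-0.9,-0.3,0,0,0.22],[-0.9,-0.3,0,0,0.22],[-0.9,-0.3,0,0,0.22],[-0.9,-0.3,0,0,0.22],[-0.9,-0.3,0,0,0.22],[-0.9,-0.3,0,0,0.22],[-0.9,-0.3,0,0,0.22],[-0.9,-0.12,0,0,0.22]]'
python3 -m creep '[[-0.9,0,0,0,0.22],[0,0,0,0,0.22],[0,0,0,0,0.22]]'
python3 - <<'E'
from h import *
print(readout.observe()["position"])
d=get("wrist"); m=(d["pixels"].max(2)<70).astype(np.uint8); m[245:]=0
n,l,s,c=cv2.connectedComponentsWithStats(m)
for i in range(1,n):
    if s[i,4]>200:print(c[i],s[i],ray(d,*c[i],.012))
E
```

```text
clock: 10.85
position: [0.4967, -0.2088, 0.0862]
ee_rot: [2.223, 2.219, -0.001]
force: [1.3, 1.0, -0.5]
width: 0.218
gripper_force: 0.0
clock: 11.22
position: [0.4977, -0.2424, 0.0856]
ee_rot: [2.222, 2.22, 0.001]
force: [-1.4, 0.7, -0.5]
width: 0.218
gripper_force: 0.0
[ 0.49765578 -0.24241422  0.08555375]
[52.37198068  2.84057971] [ 33   0  37   9 207] [ 0.35889081 -0.09704403  0.012     ]
[279.09762533 175.19525066] [ 257  152   44   47 1516] [ 0.49883958 -0.20387964  0.012     ]
```

```bash
python3 -m creep '[[0,0.03,0.7,0,0.22],[0,0,0.7,0,0.22],[0,0,0.62,0,0.22],[0,0,0,0,0.22],[0.15,0,0,0,0.22],[0.2,0,0,0,0.22],[0.2,0,0,0,0.22],[0.25,0.02,0,0,0.22],[0.3,0.03,0,0,0.22],[0.35,0.04,0,0,0.22],[0.35,0.04,0,0,0.22],[0.35,0.04,0,0,0.22]]'
python3 -m creep '[[0.35,0.04,0,0,0.22],[0.35,0.04,0,0,0.22],[0.35,0.04,0,0,0.22],[0.35,0.04,0,0,0.22],[0.35,0.04,0,0,0.22],[0.35,0.04,0,0,0.22],[0.35,0.04,0,0,0.22],[0.35,0.04,0,0,0.22],[0.35,0.04,0,0,0.22],[0.35,0.04,0,0,0.22],[0.35,0.04,0,0,0.22],[0.35,0.04,0,0,0.22]]'
python3 - <<'E'
from h import *
print(readout.observe()["position"])
d=get("wrist"); m=(d["pixels"].max(2)<70).astype(np.uint8); m[245:]=0
n,l,s,c=cv2.connectedComponentsWithStats(m)
for i in range(1,n):
    if s[i,4]>200:print(c[i],s[i],ray(d,*c[i],.012))
E
```

```text
clock: 12.78
position: [0.5061, -0.1549, 0.0039]
ee_rot: [-2.221, -2.222, -0.0]
force: [-0.1, -1.2, 0.7]
width: 0.22
gripper_force: 0.4
clock: 14.28
position: [0.5253, 0.0128, 0.0039]
ee_rot: [2.222, 2.221, -0.0]
force: [0.2, -0.4, 0.6]
width: 0.222
gripper_force: 0.4
[0.52530588 0.0128186  0.00391732]
[115.3277512  54.4669059] [  90    0   51  112 2508] [0.45837109 0.11339588 0.012     ]
[279.21174004 223.75262055] [ 245  198   68   47 2385] [0.52623861 0.04026648 0.012     ]
```

```bash
python3 -m creep '[[0.35,0.04,0,0,0.22],[0.35,0.04,0,0,0.22],[0.35,0.04,0,0,0.22],[0.35,0.04,0,0,0.22],[0.35,0.04,0,0,0.22],[0.35,0.04,0,0,0.22],[0.35,0.04,0,0,0.22],[0.35,0.02,0,0,0.22],[0.3,0,0,0,0.22],[0.22,0,0,0,0.22],[0.15,0,0,0,0.22],[0.08,0,0,0,0.22]]'
python3 -m creep '[[0,0,0,0,0.22],[-0.3,0,0,0,0.22],[-0.35,0,-0.5,0,0.22],[-0.4,-0.2,-0.9,0,0.22],[-0.9,-0.4,-0.6,0,0.22],[-0.9,-0.5,0,0,0.22],[-0.9,-0.5,0,0,0.22],[-0.9,-0.5,0,0,0.22],[-0.9,-0.45,0,0,0.22],[-0.7,0,0,0,0.22],[0,0,0,0,0.22],[0,0,0,0,0.22]]'
python3 - <<'E'
from h import *
print(readout.observe()["position"])
d=get("wrist"); m=(d["pixels"].max(2)<70).astype(np.uint8); m[245:]=0
n,l,s,c=cv2.connectedComponentsWithStats(m)
for i in range(1,n):
    if s[i,4]>200:print(c[i],s[i],ray(d,*c[i],.012))
d=get("top");cv2.imwrite("pics/top2.png",d["pixels"])
m=(d["pixels"].max(2)<60).astype(np.uint8)
n,l,s,c=cv2.connectedComponentsWithStats(m)
for i in range(1,n):
    if 60<s[i,4]<250:print(c[i],s[i],ray(d,*c[i],.012))
E
```

```text
clock: 15.82
position: [0.5372, 0.1541, 0.0039]
ee_rot: [2.221, 2.221, -0.0]
force: [0.9, -0.6, -0.1]
width: 0.219
gripper_force: 0.2
clock: 17.32
position: [0.4353, -0.0963, 0.0847]
ee_rot: [2.222, 2.22, 0.001]
force: [0.1, 0.6, 0.1]
width: 0.224
gripper_force: 0.0
[ 0.4353096  -0.09630835  0.08469474]
[279.49504296 171.64771976] [ 258  150   45   46 1513] [ 0.43674362 -0.05515823  0.012     ]
[176.44936709 197.26898734] [153 184  35  38 316] [ 0.36309694 -0.07341136  0.012     ]
[196.92207792 168.98701299] [171 165  54  10  77] [0.64773981 0.18935257 0.012     ]
[199.59322034 191.01694915] [193 185  13  13 118] [0.59400965 0.17983719 0.012     ]
[200.72566372 215.17699115] [194 209  13  13 113] [0.53627972 0.17381156 0.012     ]
[299.08333333 260.9469697 ] [293 255  13  13 132] [ 0.43566612 -0.05750009  0.012     ]
```

View pics/top2.png

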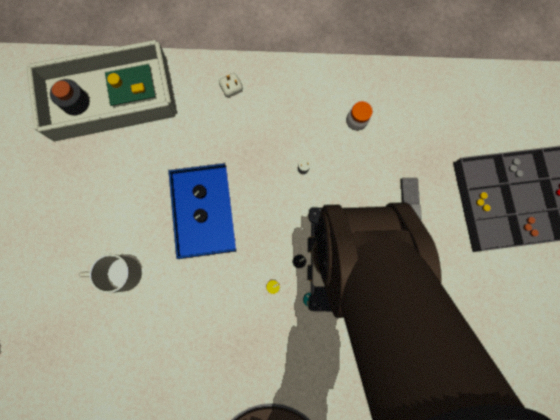

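Top view: two knobs in the tray at (200,191) and (201,215), knob 1 at (299,261), and motor, jar and mug unmoved. I push knob 1 diagonally, then straight in past the left wall end.

```bash
python3 -m creep '[[0,0,0.7,0,0.22],[0,0,0.7,0,0.22],[0,0,0.6,0,0.22],[0,0,0,0,0.22],[0.15,0,0,0,0.22],[0.15,0,0,0,0.22],[0.2,0,0,0,0.22],[0.2,0,0,0,0.22],[0.2,0.05,0,0,0.22],[0.3,0.12,0,0,0.22],[0.3,0.15,0,0,0.22],[0.3,0.15,0,0,0.22]]'
python3 -m creep '[[0.3,0.15,0,0,0.22],[0.3,0.15,0,0,0.22],[0.3,0.15,0,0,0.22],[0.3,0.15,0,0,0.22],[0.3,0.15,0,0,0.22],[0.3,0.15,0,0,0.22],[0.25,0.15,0,0,0.22],[0.2,0,0,0,0.22]]'
python3 - <<'E'
from h import *
print(readout.observe()["position"])
d=get("wrist"); cv2.imwrite("pics/w4.png",d["pixels"])
E
```

```text
clock: 18.92
position: [0.4546, -0.0231, 0.0039]
ee_rot: [2.221, 2.222, 0.0]
force: [-0.0, -1.3, 0.4]
width: 0.224
gripper_force: 0.4
clock: 19.92
position: [0.4966, 0.0666, 0.0039]
ee_rot: [2.221, 2.221, 0.001]
force: [0.2, 0.1, 0.2]
width: 0.224
gripper_force: 0.3
[0.49662463 0.06664517 0.00392255]
```

View pics/w4.png

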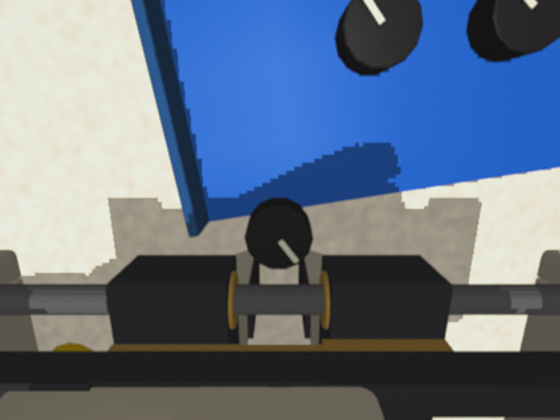

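Knob 1 at (279,233) is crossing the mouth. The left wall end at (207,222) is clear of the finger at (237,255). I push straight in, then back out and lift.

```bash
python3 -m creep '[[0.25,0,0,0,0.22],[0.3,0,0,0,0.22],[0.3,0,0,0,0.22],[0.3,0,0,0,0.22],[0.2,0,0,0,0.22],[0.12,0,0,0,0.22],[0.06,0,0,0,0.22],[0,0,0,0,0.22],[-0.3,0,0,0,0.22],[-0.4,0,-0.3,0,0.22],[-0.4,0,-0.9,0,0.22],[-0.9,0,-0.9,0,0.22]]'
python3 -m creep '[[-0.9,0,-0.9,0,0.22],[-0.9,0,-0.9,0,0.22],[-0.9,0,0,0,0.22],[-0.9,0,0,0,0.22],[-0.9,0,0,0,0.22],[0,0,0,0,0.22],[0,0,0,0,0.22]]'
python3 - <<'E'
from h import *
d=get("top");cv2.imwrite("pics/top3.png",d["pixels"])
m=(d["pixels"].max(2)<60).astype(np.uint8)
n,l,s,c=cv2.connectedComponentsWithStats(m)
for i in range(1,n):
    if 60<s[i,4]<250:
        w=ray(d,*c[i],.012); e=w[:2]-[.545,.172]; print(c[i],s[i],w,"tray",e@[.986,.168],e@[-.168,.986])
E
```

```text
clock: 21.48
position: [0.4957, 0.0465, 0.0887]
ee_rot: [-2.22, -2.222, 0.0]
force: [0.7, -0.5, -0.6]
width: 0.216
gripper_force: 0.0
clock: 22.35
position: [0.4955, -0.1331, 0.1598]
ee_rot: [-2.222, -2.22, 0.0]
force: [-0.3, 0.1, 0.0]
width: 0.221
gripper_force: 0.0
[196.89230769 169.        ] [171 166  54   8  65] [0.6477056  0.18942141 0.012     ] tray 0.10419451685696074 -7.702956004585274e-05
[199.72807018 191.03508772] [193 185  13  13 114] [0.59397458 0.17951741 0.012     ] tray 0.049551865074237804 -0.0008155615150825142
[200.83018868 215.22641509] [194 210  13  12 106] [0.53616924 0.17356174 0.012     ] tray -0.008444754978385045 0.003023442627865444
[210.47115385 233.50961538] [205 227  13  13 104] [0.49388133 0.14883865 0.012     ] tray -0.05429411582190623 -0.014249157060010578
```

View pics/top3.png

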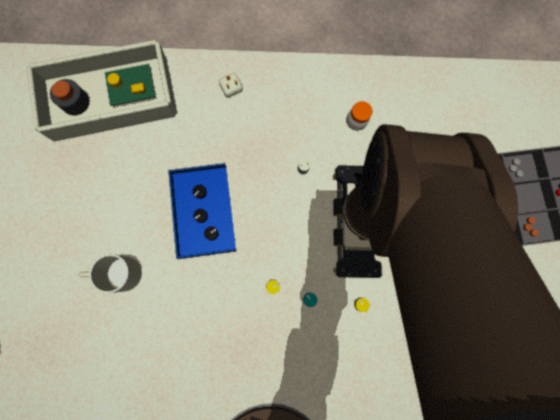

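The picture shows all three knobs well inside the tray, at (200,191), (201,215) and (210,233). The motor (304,168), jar (361,113), mug (118,272) and decoys are unmoved, and the gripper is clear.

```bash
python3 -c "
from cell import sign_off; print(sign_off())"
```

```text
the job is handed in; nothing more can be done
None
```

All three black knobs were swept into the blue tray, resting well clear of its walls and mouth; the motor, mug and jar stand where they were, and the brush was never approached (the arm hid it in the last picture); handed in at about 22 s, no score returned.

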